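# Shut and lock the eyelet magazine cover

## Robot

A 7-joint arm with a two-finger parallel gripper is mounted at the origin on the work surface. World frame = base frame: x ahead of the robot, y to its left, z up, the work surface at z = 0. Lengths are in m, angles in rad, forces in N, time in s.
With the tool pointing down it reaches from about 0.425 to 1.025 m from the base axis. Payload 9.4 kg.
Tool frame: the origin (TCP) lies at the very end of the fingers, on their centre line; the grasp point (between the pads) lies 19 mm behind it; z points along the fingers, y is the direction in which the jaws open and shut (so a half turn about z gives the same grasp; the last joint's range is limited). The gripper opens to 93 mm and grips with 3 to 60 N. Pads are 15 mm wide; open, the fingers measure 128 mm over their backs; the gripper's body (75 mm by 188 mm) begins 65 mm behind the grasp point.
Start: joints at [1.039, 0.599, -0.003, 1.599, 0.002, 0.943, -0.08], TCP at [0.318, -0.651, 0.219] pointing down, gripper open.
Joint ranges: [-2.57, 2.57], [-0.35, 1.97], [-1.29, 1.29], [0.11, 2.56], [-1.05, 4.19], [0.11, 1.86], [-2.63, 2.63]. Speed limits (rad/s): [2.22, 2.22, 3.01, 3.01, 3.14, 3.14, 3.14].

## Interface

Orientations are given as a unit quaternion [w, x, y, z].
In Python, from station import env gives the robot as it stands.
- The arm moves only by the tool play_rows, never from a script. Its argument "increments" is a list of rows, each a list of 2 entries, a list of its own where there are three numbers: the shift along the tool's x, y, z in mm, then the turn about the tool's z in degrees. In form: [[[x, y, z], twist], ...]. A call has 1 to 20 rows; each row shifts and turns the commanded pose from where the row before left it, along the tool's axes as they then stand; what a row does not reach is not made up. A row lasts 1/12 s, in which the tool goes at most 41.7 mm and 7.16 degrees, less where a joint would pass 70% of its speed; a pose out of reach is approached as far as the arm can. A call is refused whole if a number of a shift passes 41.7 or a number of a turn 7.16, either way. A call with a gripper value outside its range is refused whole. "grip" is the gripper command: -1 is shut, 1 is fully open, values between are in proportion, set as the call begins (left out, the last holds). The fingers move at their own pace and stop on an object; "grip_force" is the grip in N (left out, the last holds). Time passes only in rows, so rows that do not move let the fingers close. It gives the time, the measured TCP pose, the force and the opening at its end, in the units of the state.
- env.state(): the state, without advancing time (a new reading comes with each control period).
- env.read_camera(name): name is "side" or "top"; returns (picture, depth): 400x640x3 uint8, red, green, blue; 400x640 float32, m along the optical axis (not along the pixel's ray), 0 where there is no reading.
- env.camera_params(name): a dict with "intrinsics" (3x3 intrinsics, pixels), "k1" (the pictures are not rectified: a ray, as slopes to the right and down, at radius r is drawn at 1 + k1 r^2 times it, then the intrinsics apply), "extrinsics" (4x4, takes a point from world to camera coordinates). Camera axes: x right, y up, looking along -z (the intrinsics and any distortion apply to the point x, -y, -z); pixel columns grow to the right and rows downward; lengths in m; the calibration is good to about 2 mm. A picture is of the moment at which its call begins. camera_params takes no time and is no camera call.
- env.hand_in(): hands the job in, once; it reports no verdict.
The state is a dict: "time": time; "joint_positions": joint angles; "joint_vel": joint speeds; "joint_torque": joint torques, N m; "tool_pos": TCP position; "ee_rot": TCP orientation; "ft_force": force on the tool from outside, world axes, zero at the start; "ft_torque": the same for the moment, N m; "opening": opening from 0.0 (shut) to 1.0 (fully open).
Only numpy, scipy, OpenCV 4.12 (cv2) and the standard library are available. Lean on these libraries where they do the work, as an engineer would, in place of code of your own. Each camera call takes 0.05 s, during which the arm holds its last target. There are 200 camera calls.

## Task

The magazine in the eyelet press's plinth has just been filled: swing its hinged aluminium cover down shut, then lock it with the red wing stud: press the stud in, feel for its askew slot by turning it a little either way until the foot drops through, push it fully in and give it a quarter turn clockwise to the stop, so that when let go it springs up into its catch and holds the cover tight on its seal. Never force the stud, neither by bearing down while its foot is not in the slot nor by wrenching it against the stop, and leave the other things on the bench as they are.

Things in the scene. Friction and masses are not known exactly. Their poses are not given: they have to be found in the camera images.
- press: dark green cast plinth (240 x 420 mm foot, 72 mm high) fixed to the bench, a cast-iron C-frame eyelet press with a long curved lever on its right (-y) end, the magazine well with the aluminium cover on its left (+y) end. Origin: centre of the underside; x away from the robot at yaw 0, y left, z up.
- cover (a joint): angle of the cover (rad): 0 = shut, grows as it opens, the free edge (on the robot's side) rising; 0.55 to 1.0 at the start. A stiff hinge keeps it where it is left (about 0.4 N m to move it). A foam seal along the front rim, 3 mm proud and 2.5 N/mm, leaves the unlocked cover about 0.01 rad ajar.
- cover_hinge (a point): middle of the hinge line on the cover's far edge, level with the cover's underside (72 mm above the bench). Frame turns with the cover: y along the hinge (positive to the left), -x from hinge to free edge, z out of the cover's outer face. The cover is a flat plate, 180 mm from hinge to free edge, 158 mm wide, 4 mm thick.
- cover_press (a point): point on the cover's outer (upper) face where it can be pushed shut: 160 mm from the hinge, 20 mm from the free edge, 52 mm to the left of the stud. Moves with the cover; same frame as cover_hinge.
- stud (a joint): how far the wing stud is pushed in (m), along the cover's -z: 0 = out, 0.016 = fully in. Spring: 4 N plus 0.8 N/mm, so 15 N at 0.0135, and at the wing one feels this plus the receptacle's push. Cover shut, the foot meets the slot plate at 0.002 to 0.003; once through the slot it must be at 0.013 or deeper to turn; locked, it springs back to about 0.010.
- wing (a joint): turn of the wing stud (rad), clockwise positive seen from outside the cover; 0 = wing parallel to the hinge line; between -0.3 and 0.3 at the start. Locked = a quarter turn (1.57) on from the angle at which the foot drops into the slot; a stop lies about 0.05 rad beyond that, and the catch takes it from about 0.1 rad short. It turns easily (0.02 N m).
- wing_grip (a point): point on the stud's axis in the red wing: the wing is 9 mm thick (its x), 36 mm long (its y), 26 mm high; this point is 15 mm above the wing's lower edge, 11 mm below its top. A 24 mm steel flange lies 4 mm below the wing and, stud out, 16 mm above the cover. The stud is 140 mm from the hinge line, on the cover's middle line. z out of the cover.
- stud_pin: the stud's foot, hidden under the cover: a steel cross bar 31 mm long (its y, parallel to the wing), 5 x 5 mm, 45.5 mm below wing_grip. Origin at its centre.
- receptacle: sprung receptacle under the stud, hidden once the cover is shut; origin on the stud axis at the top of its slot plate, axes as the press. Slot 37 x 6.5 mm, on a stiff swivel rivet that leaves it up to 0.55 rad either way from parallel to the hinge (this pose does not show it); the foot enters within about 0.05 rad. It gives at 5 N, then 3 N/mm, and bottoms after 7 mm; over 45 N from the foot (or some 0.6 N m at the stop) is forcing.
- last: ochre wooden shoe last, 255 x 88 x 98 mm, standing on its sole, origin under its middle, toe to its x
- punch_a: steel hole punch with knurled grip, 120 mm long (its x), 18 mm thick, lying beside the plinth's left end; origin under its middle
- punch_b: the same kind of punch, lying in front of the plinth's right half; origin under its middle
- tin: open squat tin of copper eyelets, 80 mm across, 42 mm high, in front of the plinth; origin under its middle
- hammer: cobbler's hammer, 260 mm long (its x), lying flat; origin under its middle
- spare_die: loose brass setting die, 24 mm across, 30 mm high, standing on the plinth beside the cover; origin under its middle

How it is judged:
On the way, in this order (a step that is already met when the one before it is completed fails the run):
1. the cover is swung down onto its seal (value of joint cover below 0.025 rad), for 0.2 s.
2. the stud's foot is through the slot and the stud pushed fully in (value of joint stud above 0.0122 m and value of joint wing below 0.7 rad), for 0.05 s.
3. the stud is turned a quarter turn clockwise (value of joint wing above 0.8 rad), for 0.1 s.
At the end, for the whole second after the job is handed in: Let go and at rest, the cover is shut tight (under 0.006 rad, about 1 mm at its edge), the stud is turned at least 0.8 rad clockwise (a quarter turn from its slot) and has sprung back up into its catch (pushed in between 8.2 and 11.5 mm) (value of joint cover below 0.006 rad and value of joint stud between 0.0082 and 0.0115 m and value of joint wing above 0.8 rad and velocity of joint wing between -0.1 and 0.1 rad/s); the robot touches nothing.
It fails at once if the stud is forced against its receptacle: more than 45 N between foot and receptacle (contact force between stud_pin and receptacle above 45 N).
It fails at once if a bystander (last, punches, tin, hammer or spare die) is shoved more than 25 mm (distance of any of last, punch_a, punch_b, tin, hammer, spare_die from where it was at the start of the episode above 0.025 m).
It fails at once if the tin or the spare die is knocked over (angle between any of tin, spare_die's own z axis and vertical above 0.5 rad).
It also fails if it takes over 72 s, if anything falls off the work surface, if the arm or the gripper's body presses on something with over 40 N, if the wrist force passes 120 N, or if a joint passes its speed limit or range.

## Working session

There is one attempt and no reset: what is moved stays moved. The work goes in short steps, Python scripts to look and compute and a tool call to move; the robot and the scene stay as the last step left them, time stands still between calls to the robot, and variables do not carry over. Pictures are saved under pics/ and viewed, about 8 in all and at most 12, crops included, and the job is handed in when it is done.

Besides the shell and the picture viewer there is one more tool, called after "Emit:" by a JSON object that holds its "fn" and its "kwargs". play_rows: Moves the arm, as the interface text tells. Its arguments: {"type":"object","properties":{"increments":{"type":"array"},"grip":{"type":"number"},"grip_force":{"type":"number"}},"required":["increments"]}

```bash
ls; mkdir -p pics
cat > h.py <<'E'
import numpy as np, cv2
from station import env
def cam(n):
    p=env.camera_params(n); im,d=env.read_camera(n)
    return im,d,p
def pts(d,p):
    K=np.array(p["intrinsics"]);E=np.array(p["extrinsics"]);k1=p["k1"]
    v,u=np.mgrid[:d.shape[0],:d.shape[1]]
    xd=(u-K[0,2])/K[0,0];yd=(v-K[1,2])/K[1,1]
    x,y=xd.copy(),yd.copy()
    for _ in range(8):
        s=1+k1*(x*x+y*y);x=xd/s;y=yd/s
    P=np.stack([x*d,-y*d,-d],-1)
    return (P-E[:3,3])@E[:3,:3]
def save(n,im): cv2.imwrite("pics/"+n,im[...,::-1])
E
python3 - <<'E'
from h import *
print(env.state())
for n in("side","top"):
    im,d,p=cam(n);save(n+"0.png",im);W=pts(d,p);np.savez("/tmp/"+n,im=im,d=d,W=W)
    print(n,p)
    h=cv2.cvtColor(im,cv2.COLOR_RGB2HSV)
    m=((h[...,0]<6)|(h[...,0]>174))&(h[...,1]>150)&(h[...,2]>70)
    k,l,s,c=cv2.connectedComponentsWithStats(m.astype(np.uint8))
    for i in range(1,k):
        if s[i,4]>25: print(s[i],c[i],np.median(W[(l==i)&(d>0)],0))
E
```

```text
pics
{'time': 0.0, 'joint_positions': array([ 1.03927064,  0.60010845, -0.00252276,  1.60009777,  0.00180015,
        0.94287888, -0.07986182]), 'joint_vel': array([-0.00175605,  0.00024755, -0.00062594, -0.0016038 , -0.00022254,
       -0.00160499, -0.00048805]), 'joint_torque': array([-2.34612155e-03, -7.65062642e+01,  1.49708871e+00, -2.52346247e+01,
       -5.23690798e-02,  1.68928108e-02,  1.99665596e-04]), 'tool_pos': array([ 0.31826653, -0.65089104,  0.21778377]), 'ee_rot': array([-7.05601002e-04,  9.74254954e-01,  2.25447840e-01, -2.39903672e-04]), 'ft_force': array([ 0.51098222, -0.12751244, -0.14691355]), 'ft_torque': array([0.00453648, 0.01016859, 0.03314034]), 'opening': 0.9982028620884627}
side {'intrinsics': array([[384.94168809,   0.        , 319.08345763],
       [  0.        , 384.94168809, 200.17338947],
       [  0.        ,   0.        ,   1.        ]]), 'k1': -0.08969619249884625, 'extrinsics': array([[-0.99607744, -0.08581093,  0.02159219,  0.51112325],
       [ 0.06477209, -0.54084308,  0.83862586, -0.1339586 ],
       [-0.06028528,  0.83673487,  0.54427974, -1.17095906],
       [ 0.        ,  0.        ,  0.        ,  1.        ]])}
[290 201   7  13  47] [292.42553191 207.        ] [0.57257664 0.15024335 0.19022559]
top {'intrinsics': array([[443.53437561,   0.        , 326.48471443],
       [  0.        , 443.53437561, 200.69190944],
       [  0.        ,   0.        ,   1.        ]]), 'k1': 0.04221668209268196, 'extrinsics': array([[-0.02486629, -0.99962705, -0.01128879,  0.01479675],
       [ 0.99483242, -0.02585581,  0.09818318, -0.49514207],
       [-0.09843844, -0.008789  ,  0.99510433, -1.33225854],
       [ 0.        ,  0.        ,  0.        ,  1.        ]])}
[268 164  14  10  98] [274.63265306 167.80612245] [0.57236893 0.13968085 0.18650554]
```

```bash
sleep 0.1
```

```text
(no output)
```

View pics/top0.png

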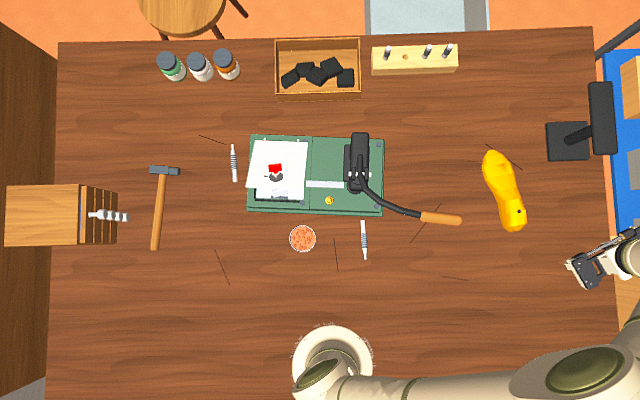

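View pics/side0.png

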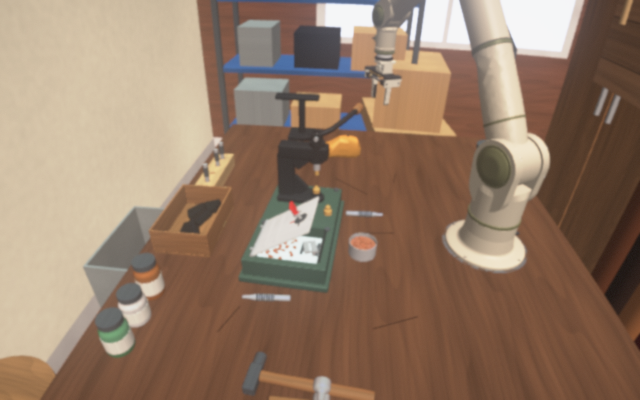

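The top view shows the plinth at pixels (247–384, 135–215), with the open cover around (278,168), the red wing at (275,168), the tin at (302,238), the brass die at (329,200) and the C-frame at (358,165). Next I'll fit the planes and poses.

Run:
```python
from h import *
z=np.load("/tmp/top.npz");im,d,W=z["im"],z["d"],z["W"]
h=cv2.cvtColor(im,cv2.COLOR_RGB2HSV)
roi=np.zeros(d.shape,bool);roi[125:220,240:390]=1
g=roi&(h[...,0]>55)&(h[...,0]<95)&(h[...,1]>60)&(d>0)&(abs(W[...,2]-.072)<.012)
P=W[g];print("green z",np.median(P[:,2]),len(P))
r=cv2.minAreaRect((P[:,:2]*1000).astype(np.float32));print("plinth top rect",r, cv2.boxPoints(r).round(1).tolist())
w=roi&(h[...,1]<40)&(h[...,2]>150)&(d>0)&(W[...,2]>.085);w[:,312:]=0
w=cv2.erode(w.astype(np.uint8),np.ones((3,3)))>0
Q=W[w];print(len(Q))
for _ in range(4):
    c=Q.mean(0);n=np.linalg.svd(Q-c)[2][2];n*=np.sign(n[2]);e=(Q-c)@n;Q=Q[abs(e)<max(2.5*e.std(),.002)]
print("cover",len(Q),c,n,"ang",np.arctan2(np.hypot(n[0],n[1]),n[2]),"dir",np.degrees(np.arctan2(n[1],n[0])),e.std())
b=cv2.minAreaRect((Q[:,:2]*1000).astype(np.float32));print(b)
print("z rng",Q[:,2].min(),Q[:,2].max())
for nm in("top","side"):
    z=np.load(f"/tmp/{nm}.npz");hh=cv2.cvtColor(z["im"],cv2.COLOR_RGB2HSV)
    m=((hh[...,0]<6)|(hh[...,0]>174))&(hh[...,1]>150)&(hh[...,2]>70)&(abs(z["W"][...,0]-.57)<.06)&(abs(z["W"][...,1]-.14)<.06)&(z["W"][...,2]>.1)
    R=z["W"][m];print(nm,R.mean(0),np.percentile(R,[5,95],axis=0))
for nm,(u,v) in dict(tin=(302,238),die=(329,200),punch=(364,238),pa=(234,163)).items(): print(nm,W[v,u])
y=roi&(W[...,2]>.12);y[:,:340]=0;print("Cframe",np.percentile(W[y],[1,99],axis=0))
save("crop0.png",cv2.resize(im[120:225,235:395],None,fx=5,fy=5,interpolation=cv2.INTER_CUBIC))
```

```text
green z 0.07121017709099631 4147
plinth top rect ((576.49658203125, 33.423126220703125), (399.2425231933594, 219.1192626953125), 86.16197204589844) [[453.79998779296875, -158.39999389648438], [672.4000244140625, -173.10000610351562], [699.2000122070312, 225.3000030517578], [480.5, 239.89999389648438]]
1676
cover 1642 [0.58560024 0.13672011 0.13204924] [ 0.55322016 -0.03547127  0.83227955] ang 0.5875891797912827 dir -3.6686582089825337 0.0018004721694262291
((587.1678466796875, 138.4512481689453), (152.02774047851562, 130.90943908691406), 85.96587371826172)
z rng 0.08594938041522142 0.17879631906798127
top [0.57259333 0.13917161 0.18639933] [[0.56462896 0.12426349 0.17533715]
 [0.58141548 0.1536636  0.19669507]]
side [0.57259117 0.14722253 0.18939899] [[0.56485201 0.12897531 0.18168417]
 [0.57999139 0.15834571 0.19511565]]
tin [0.38353666 0.07916607 0.02657012]
die [ 0.48978821 -0.00577276  0.09915283]
punch [ 0.37899644 -0.10921432  0.01571843]
pa [0.62126155 0.2864763  0.01573753]
Cframe [[ 0.36180587 -0.14451857  0.23110898]
 [ 0.64644434 -0.00972029  1.3745179 ]]
```

View pics/crop0.png

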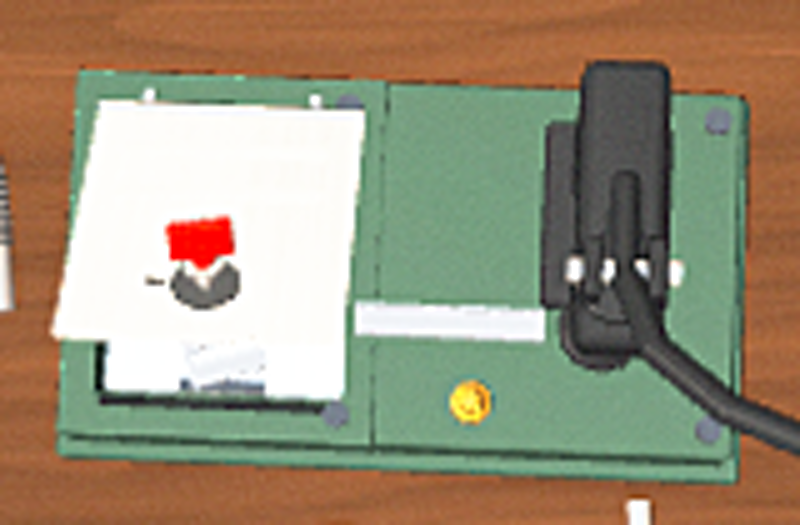

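The crop shows the cover open about 0.59 rad with the hinge on the far edge, the wing at crop (200,238), and press yaw about -3.8°. Now I'll raise the tool, line up the jaws with the press x axis, shut the gripper, and check how high the C-frame stands.

Emit:
{"fn": "play_rows", "kwargs": {"increments": [[[0,0,-28],-6.7],[[0,0,-28],-6.7],[[0,0,-28],-6.7],[[0,0,-28],-6.7],[[0,0,-28],-6.7],[[0,0,-28],-6.7],[[0,0,-28],-6.7],[[0,0,-28],-6.7],[[0,0,-26],-6.7],[[0,0,0],0]], "grip": -1, "grip_force": 40}}

```text
time: 0.93
tool_pos: [0.319, -0.6523, 0.4742]
ee_rot: [0.004, 0.727, 0.687, -0.001]
ft_force: [-0.1, 1.2, 0.9]
opening: 0.333
```

Run:
```python
from h import *
for n in("top","side"):
    W=np.load(f"/tmp/{n}.npz")["W"];m=(W[...,0]>.4)&(W[...,0]<.68)&(W[...,1]>-.32)&(W[...,1]<.05)&(W[...,2]>.15)&(W[...,2]<.7)
    print(n,W[m].max(0),W[m].min(0),np.percentile(W[m][:,2],[50,95]))
s=env.state();print(s["tool_pos"],s["ee_rot"],s["joint_positions"])
q=s["ee_rot"]
from scipy.spatial.transform import Rotation as R
print(R.from_quat(np.r_[q[1:],q[0]]).as_matrix().round(4))
```

```text
top [ 0.64808035 -0.05474937  0.33942975] [ 0.40099908 -0.31994344  0.15363342] [0.30288198 0.33301445]
side [ 0.65280944 -0.05139986  0.3357938 ] [ 0.40160802 -0.304012    0.15008007] [0.24736316 0.32648522]
[ 0.31898904 -0.65225277  0.47420163] [ 0.00350103  0.72700948  0.68661808 -0.00075569] [ 1.18944033  0.46345223 -0.26414067  1.2254972   0.11823536  1.46018637
  0.88267021]
[[ 0.0571  0.9984  0.0037]
 [ 0.9984 -0.0571 -0.0061]
 [-0.0059  0.0041 -1.    ]]
```

Emit:
{"fn": "play_rows", "kwargs": {"increments": [[[36,7.1,0],0],[[36,7.1,0],0],[[36,7.1,0],0],[[36,7.1,0],0],[[36,7.1,0],0],[[36,7.1,0],0],[[36,7.1,0],0],[[36,7.1,0],0],[[36,7.1,0],0],[[36,7.1,0],0],[[36,7.1,0],0],[[36,7.1,0],0],[[36,7.1,0],0],[[36,7.1,0],0],[[36,7.1,0],0],[[36,7.1,0],0],[[36,7.1,0],0],[[36,7.1,0],0],[[36,7.1,0],0],[[36,7.1,0],0]]}}

```text
time: 2.6
tool_pos: [0.5058, 0.0598, 0.4682]
ee_rot: [-0.0, 0.73, 0.684, -0.0]
ft_force: [0.3, -0.8, -0.2]
opening: 0.004
```

Emit:
{"fn": "play_rows", "kwargs": {"increments": [[[36,7.1,0],0],[[36,7.1,0],0],[[36,7.1,10],0],[[36,7.1,30],0],[[0,0,40],0],[[0,0,40],0],[[0,0,40],0],[[0,0,40],0],[[0,0,30],0],[[0,0,15],0],[[0,0,0],0],[[0,0,0],0]]}}

```text
time: 3.6
tool_pos: [0.5418, 0.1958, 0.2266]
ee_rot: [-0.001, 0.729, 0.684, -0.001]
ft_force: [-0.3, 0.3, -0.2]
opening: 0.002
```

```bash
cat > st.py <<'E'
from h import *
from scipy.spatial.transform import Rotation as R
s=env.state();q=s["ee_rot"];M=R.from_quat(np.r_[q[1:],q[0]]).as_matrix()
print(s["time"],s["tool_pos"].round(4),s["joint_positions"].round(3),s["ft_force"].round(1),s["ft_torque"].round(2),s["opening"])
print(M.round(4).tolist(),"y az",np.degrees(np.arctan2(M[1,1],M[0,1])))
E
python3 st.py
```

```text
3.6 [0.5418 0.1958 0.2266] [ 0.025  0.486 -0.673  1.908  0.386  0.881 -0.906] [-0.3  0.3 -0.2] [ 0.   -0.05 -0.03] 0.002213578330693922
[[0.0637, 0.998, -0.002], [0.998, -0.0637, -0.0004], [-0.0005, -0.002, -1.0]] y az -3.6496516749085206
```

Emit:
{"fn": "play_rows", "kwargs": {"increments": [[[0,3,15],0],[[0,0,15],0],[[0,0,12],0],[[0,0,8],0],[[0,0,8],0],[[0,0,8],0],[[0,0,8],0],[[0,0,8],0],[[0,0,8],0],[[0,0,8],0],[[0,0,8],0],[[0,0,8],0],[[0,0,8],0],[[0,0,8],0],[[0,0,5],0],[[0,0,3],0],[[0,0,2],0],[[0,0,2],0],[[0,0,0],0],[[0,0,0],0]]}}

```text
time: 5.27
tool_pos: [0.5455, 0.1957, 0.0854]
ee_rot: [0.0, 0.729, 0.684, 0.0]
ft_force: [-0.8, 0.4, -0.4]
opening: 0.008
```

```bash
python3 st.py
```

```text
5.2667 [0.5455 0.1957 0.0854] [-0.084  0.659 -0.533  2.022  0.574  0.61  -1.071] [-0.8  0.4 -0.4] [-0.02 -0.06  0.01] 0.008064084048054336
[[0.0637, 0.998, 0.0003], [0.998, -0.0637, 0.0001], [0.0002, 0.0003, -1.0]] y az -3.649479486485664
```

Emit:
{"fn": "play_rows", "kwargs": {"increments": [[[0,0,3],0],[[0,0,2],0],[[0,0,2],0],[[0,0,1],0],[[0,0,1],0],[[0,0,0],0],[[0,0,0],0]]}}

```text
time: 5.85
tool_pos: [0.5453, 0.1958, 0.0765]
ee_rot: [0.0, 0.729, 0.684, 0.0]
ft_force: [-0.6, -0.4, 4.5]
opening: 0.005
```

```bash
python3 st.py
python3 - <<'E'
from h import *
im,d,p=cam("side");save("s1.png",cv2.resize(im[130:310,200:400],None,fx=3.5,fy=3.3,interpolation=cv2.INTER_CUBIC)[:590,:700])
E
```

```text
5.85 [0.5453 0.1958 0.0765] [-0.092  0.67  -0.521  2.028  0.587  0.593 -1.082] [-0.6 -0.4  4.5] [0.01 0.12 0.04] 0.005143545130520518
[[0.0634, 0.998, 0.0004], [0.998, -0.0634, 0.0001], [0.0001, 0.0004, -1.0]] y az -3.6324256345737576
```

View pics/s1.png

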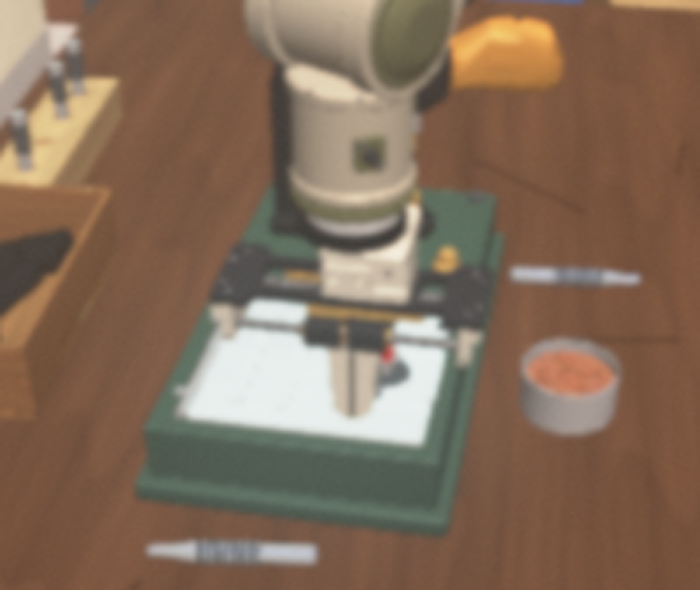

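The cover lies flat under the fingers (crop around (350,410)) with about 4.5 N on it. I'll press a bit more, then rise and make a half turn CCW for wrist range.

Emit:
{"fn": "play_rows", "kwargs": {"increments": [[[0,0,1.5],0],[[0,0,1],0],[[0,0,0],0],[[0,0,0],0],[[0,0,0],0],[[0,0,0],0]]}}

```text
time: 6.4
tool_pos: [0.5454, 0.1958, 0.0761]
ee_rot: [0.001, 0.729, 0.684, 0.0]
ft_force: [-7.4, -3.8, 31.0]
opening: 0.005
```

Emit:
{"fn": "play_rows", "kwargs": {"increments": [[[0,0,-25],0],[[0,0,-30],0],[[0,0,-30],0],[[0,0,-30],-5],[[0,0,-30],-7.1],[[0,0,-20],-7.1],[[0,0,0],-7.1],[[0,0,0],-7.1],[[0,0,0],-7.1],[[0,0,0],-7.1],[[0,0,0],-7.1],[[0,0,0],-7.1],[[0,0,0],-7.1],[[0,0,0],-7.1],[[0,0,0],-7.1],[[0,0,0],-7.1],[[0,0,0],-7.1],[[0,0,0],-7.1],[[0,0,0],-7.1],[[0,0,0],-7.1]], "grip": 1}}

```text
time: 8.07
tool_pos: [0.5453, 0.1952, 0.2382]
ee_rot: [-0.0, -0.219, 0.976, -0.0]
ft_force: [0.4, 0.6, -0.2]
opening: 0.999
```

Emit:
{"fn": "play_rows", "kwargs": {"increments": [[[0,0,0],-7.1],[[0,0,0],-7.1],[[0,0,0],-7.1],[[0,0,0],-7.1],[[0,0,0],-7.1],[[0,0,0],-7.1],[[0,0,0],-7.1],[[0,0,0],-7.1],[[0,0,0],-4.6],[[0,0,0],0]]}}

```text
time: 8.9
tool_pos: [0.5452, 0.1953, 0.2383]
ee_rot: [-0.0, -0.686, 0.728, 0.0]
ft_force: [-0.4, -0.6, -0.3]
opening: 0.999
```

```bash
python3 st.py
cat > w.py <<'E'
from h import *
import sys
for nm in("top","side"):
    im,d,p=cam(nm);W=pts(d,p);hh=cv2.cvtColor(im,cv2.COLOR_RGB2HSV)
    m=((hh[...,0]<7)|(hh[...,0]>173))&(hh[...,1]>130)&(hh[...,2]>60)&(abs(W[...,0]-.53)<.06)&(abs(W[...,1]-.145)<.06)&(W[...,2]>.085)&(W[...,2]<.2)
    P=W[m];print(nm,len(P))
    if len(P)<8: continue
    print(P.mean(0),np.percentile(P,[5,95],axis=0).round(4).tolist())
    T=P[P[:,2]>.112];r=cv2.minAreaRect((T[:,:2]*1000).astype(np.float32));print("top face",len(T),T.mean(0),r,cv2.boxPoints(r).round(0).tolist())
    if nm=="top": save(sys.argv[1],cv2.resize(im[125:225,235:395],None,fx=5,fy=5,interpolation=cv2.INTER_CUBIC))
    roi=(abs(W[...,0]-.57)<.07)&(abs(W[...,1]-.15)<.06)&(hh[...,1]<40)&(hh[...,2]>150)&(W[...,2]<.1)&(W[...,2]>.06)
    Q=W[roi];c=Q.mean(0);n=np.linalg.svd(Q-c)[2][2];print("cover n",n*np.sign(n[2]),c)
E
python3 w.py t2.png
```

```text
8.9 [0.5452 0.1953 0.2383] [ 0.34   0.709 -1.273  1.873  0.75   1.151  1.871] [-0.4 -0.6 -0.3] [0.13 0.01 0.04] 0.9994126714710779
[[-0.0601, -0.9982, -0.0005], [-0.9982, 0.0601, -0.0004], [0.0004, 0.0004, -1.0]] y az 176.5547614590014
top 5
side 8
[0.52588704 0.1587014  0.12084825] [[0.5256, 0.1519, 0.1122], [0.5266, 0.1614, 0.1263]]
top face 7 [0.52593636 0.15834598 0.12222315] ((526.2081298828125, 155.7703399658203), (0.08816729485988617, 11.658109664916992), 6.319635391235352) [[526.0, 162.0], [527.0, 150.0], [527.0, 150.0], [526.0, 162.0]]
cover n [0.01538286 0.00199184 0.99987969] [0.5724784  0.15491371 0.07655744]
```

Emit:
{"fn": "play_rows", "kwargs": {"increments": [[[-35,0,-10],0],[[-40,0,-10],0],[[-40,0,-10],0],[[-30,0,-10],0],[[0,0,0],0],[[0,0,0],0]]}}

```text
time: 9.5
tool_pos: [0.5536, 0.3425, 0.2791]
ee_rot: [0.0, -0.685, 0.729, 0.0]
ft_force: [-0.3, -0.9, -0.2]
opening: 1.001
```

```bash
python3 st.py; python3 w.py t3.png
```

```text
9.5 [0.5536 0.3425 0.2791] [ 0.062  0.73  -1.229  1.669  0.718  1.27   1.763] [-0.3 -0.9 -0.2] [ 0.03 -0.06 -0.  ] 1.001048747861208
[[-0.0628, -0.998, 0.0003], [-0.998, 0.0628, 0.001], [-0.001, -0.0002, -1.0]] y az 176.398444084834
top 0
side 4
```

Run:
```python
from h import *
a=cam("top")[0][60:330,120:440];b=cam("side")[0][60:330,180:500]
save("both.png",np.hstack([a,b]))
```

```text
(no output)
```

View pics/both.png

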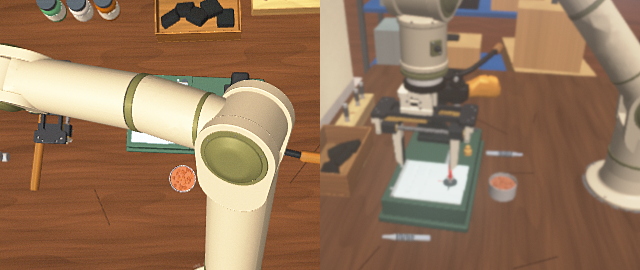

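The top camera is blocked by the forearm, and in the side view a finger overlaps the wing at (449,175). I'll rise directly above the stud so the side camera can see it.

Emit:
{"fn": "play_rows", "kwargs": {"increments": [[[30,0,-20],0],[[38,0,-15],0],[[38,0,-15],0],[[38,0,-15],0],[[38,0,-15],0],[[18,0,-15],0],[[0,0,0],0],[[0,0,0],0]]}}

```text
time: 10.37
tool_pos: [0.5422, 0.1382, 0.374]
ee_rot: [0.0, -0.682, 0.731, -0.001]
ft_force: [-0.4, -0.7, -0.6]
opening: 0.999
```

```bash
python3 st.py; python3 w.py t3.png;python3 - <<'E'
from h import *
b=cam("side")[0][150:290,230:390]
save("s3.png",cv2.resize(b,None,fx=4.2,fy=4.2,interpolation=cv2.INTER_CUBIC))
E
```

```text
10.3667 [0.5422 0.1382 0.374 ] [ 0.492  0.498 -1.265  1.736  0.497  1.28   2.185] [-0.4 -0.7 -0.6] [ 0.19 -0.09 -0.08] 0.9993572878503894
[[-0.0689, -0.9976, 0.0012], [-0.9976, 0.0689, -0.0011], [0.001, -0.0012, -1.0]] y az 176.05010166571404
top 0
side 7
```

View pics/s3.png

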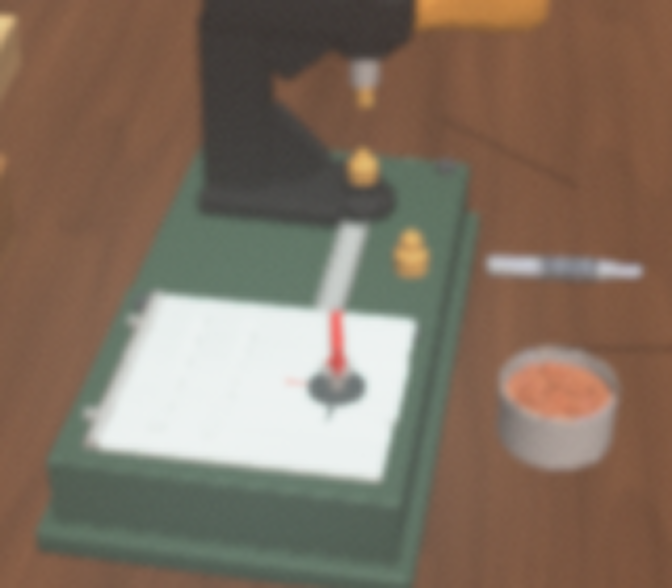

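This is a clear view: the cover's corners are at crop (158,293), (418,322), (380,480) and (97,448), the flange is at (335,385), and the wing is seen nearly end-on from (335,312) to (338,372). I'll cast rays to these.

Run:
```python
from h import *
im,d,p=cam("side");K=np.array(p["intrinsics"]);E=np.array(p["extrinsics"]);C=-E[:3,:3].T@E[:3,3]
print("cam",C)
def ray(u,v,z):
    x=cv2.undistortPoints(np.array([[[u,v]]],float),K,np.array([p["k1"],0,0,0]))[0,0]
    r=np.array([x[0],-x[1],-1])@E[:3,:3];return C+r*(z-C[2])/r[2]
for c in[(158,293),(418,322),(380,480),(97,448)]: print("corner",ray(230+c[0]/4.2-.4,150+c[1]/4.2-.4,.076).round(4))
print("flange",ray(230+335/4.2-.4,150+385/4.2-.4,.094))
I=im.astype(int);R=I[...,0]-(I[...,1]+I[...,2])/2
R[:215]=0;R[245:]=0;R[:,:302]=0;R[:,318:]=0
for v in range(218,245):
    w=np.clip(R[v]-20,0,None)
    if w.sum()>40:
        u=(w*np.arange(640)).sum()/w.sum();print(v,round(u,2),int(w.sum()),"z.126:",ray(u,v,.1255).round(4)[:2])
W=pts(d,p);m=(R>50);print("depth pts",W[m].round(4)[::3].tolist())
```

```text
cam [0.44720352 0.95119166 0.73863417]
corner [0.6626 0.0534 0.076 ]
corner [0.4802 0.066  0.076 ]
corner [0.4927 0.2266 0.076 ]
corner [0.6679 0.2175 0.076 ]
flange [0.52701068 0.16195312 0.094     ]
224 309.73 135 z.126: [0.5299 0.128 ]
225 309.59 215 z.126: [0.5298 0.1325]
226 309.54 237 z.126: [0.5295 0.1369]
227 309.57 248 z.126: [0.5289 0.1413]
228 309.62 253 z.126: [0.5283 0.1456]
229 309.68 261 z.126: [0.5277 0.1499]
230 309.73 266 z.126: [0.5271 0.1542]
231 309.77 264 z.126: [0.5266 0.1584]
232 309.79 240 z.126: [0.5261 0.1626]
233 309.83 219 z.126: [0.5255 0.1668]
234 309.85 246 z.126: [0.525 0.171]
235 309.81 306 z.126: [0.5247 0.1751]
236 309.8 316 z.126: [0.5243 0.1792]
237 309.91 229 z.126: [0.5235 0.1833]
238 309.93 129 z.126: [0.5231 0.1873]
239 309.98 42 z.126: [0.5225 0.1913]
depth pts [[0.539, 0.059, 0.0739], [0.5284, 0.1353, 0.1277], [0.5283, 0.1368, 0.1255], [0.5279, 0.1398, 0.1245], [0.5274, 0.1446, 0.1249], [0.5269, 0.1498, 0.1255], [0.5264, 0.1545, 0.1259], [0.526, 0.1577, 0.125], [0.5256, 0.1617, 0.1248], [0.5254, 0.1638, 0.1232], [0.5257, 0.16, 0.1169], [0.5282, 0.1607, 0.1139], [0.5324, 0.1459, 0.0986], [0.5228, 0.1625, 0.1125], [0.5228, 0.1617, 0.1085], [0.5226, 0.1637, 0.1068]]
```

Run:
```python
from h import *
im,d,p=cam("top");W=pts(d,p)
m=(d>0)&(W[...,2]>.36)&(W[...,0]>.3)
for y0 in np.arange(-.2,.5,.1):
    P=W[m&(abs(W[...,1]-y0)<.01)]
    if len(P): i=P[:,0].argsort();print(round(y0,2),len(P),"x",P[:,0].min().round(2),P[:,0].max().round(2),"z max",P[:,2].max().round(3),"z at edges",P[i[0],2].round(2),P[i[-1],2].round(2))
```

```text
-0.2 572 x 0.3 0.33 z max 0.887 z at edges 0.88 0.86
-0.1 1476 x 0.3 0.41 z max 0.866 z at edges 0.86 0.8
0.0 1244 x 0.37 0.49 z max 0.818 z at edges 0.79 0.76
0.1 1177 x 0.45 0.63 z max 0.78 z at edges 0.75 0.5
0.2 46 x 0.52 0.54 z max 0.751 z at edges 0.73 0.74
```

Emit:
{"fn": "play_rows", "kwargs": {"increments": [[[0,0,0],-5.1],[[0,0,0],-5.1],[[-4.7,6.9,20],0],[[-4.6,6.9,30],0],[[0,0,35],0],[[0,0,35],0],[[0,0,35],0],[[0,0,30],0],[[0,0,20],0],[[0,0,9],0],[[0,0,0],0],[[0,0,0],0]], "grip": 0}}

```text
time: 11.62
tool_pos: [0.5269, 0.1495, 0.16]
ee_rot: [-0.0, 0.747, -0.665, -0.0]
ft_force: [-1.0, -0.5, -0.3]
opening: 0.5
```

```bash
python3 st.py
```

```text
11.6167 [0.5269 0.1495 0.16  ] [ 0.317  0.685 -1.067  2.022  0.775  0.911  2.081] [-1.  -0.5 -0.3] [ 0.15 -0.08 -0.04] 0.5004248849838443
[[0.1156, -0.9933, -0.0005], [-0.9933, -0.1156, 0.0006], [-0.0007, 0.0004, -1.0]] y az -173.36179294549325
```

Emit:
{"fn": "play_rows", "kwargs": {"increments": [[[3,0,15],0],[[0,0,15],0],[[0,0,12],0],[[0,0,10],0],[[0,0,6],0],[[0,0,2],0],[[0,0,0],0],[[0,0,0],0]]}}

```text
time: 12.28
tool_pos: [0.5275, 0.1458, 0.1002]
ee_rot: [-0.0, 0.746, -0.665, 0.0]
ft_force: [1.1, 0.1, 0.3]
opening: 0.501
```

Emit:
{"fn": "play_rows", "kwargs": {"increments": [[[0,0,0],0],[[0,0,0],0],[[0,0,0],0],[[0,0,0],0],[[0,0,0],0],[[0,0,0],0],[[0,0,0],0],[[0,0,0],0]], "grip": -1, "grip_force": 30}}

```text
time: 12.95
tool_pos: [0.5272, 0.1453, 0.0998]
ee_rot: [0.0, 0.746, -0.666, 0.0]
ft_force: [-0.4, -0.9, 3.1]
opening: 0.094
```

```bash
python3 st.py
```

```text
12.95 [0.5272 0.1453 0.0998] [ 0.265  0.752 -0.983  2.071  0.891  0.82   1.989] [-0.4 -0.9  3.1] [-0.13  0.4   0.05] 0.09426118175054214
[[0.1142, -0.9935, -0.0002], [-0.9935, -0.1142, -0.0004], [0.0004, 0.0003, -1.0]] y az -173.44293163959017
```

Gripped at 8.8 mm opening. Now I'll press lightly onto the slot plate.

Emit:
{"fn": "play_rows", "kwargs": {"increments": [[[0,0,1],0],[[0,0,1],0],[[0,0,0],0],[[0,0,0],0]], "grip_force": 50}}

```text
time: 13.28
tool_pos: [0.5272, 0.1453, 0.0977]
ee_rot: [0.0, 0.746, -0.665, 0.0]
ft_force: [-1.3, -1.8, 4.4]
opening: 0.092
```

Emit:
{"fn": "play_rows", "kwargs": {"increments": [[[0,0,1],0],[[0,0,1],0],[[0,0,0],0],[[0,0,0],0]]}}

```text
time: 13.62
tool_pos: [0.5272, 0.1453, 0.0961]
ee_rot: [0.0, 0.746, -0.665, 0.0]
ft_force: [-4.4, -2.6, 9.9]
opening: 0.09
```

Emit:
{"fn": "play_rows", "kwargs": {"increments": [[[0,0,1],0],[[0,0,0],0],[[0,0,0],0]]}}

```text
time: 13.87
tool_pos: [0.5272, 0.1454, 0.0953]
ee_rot: [0.0, 0.746, -0.665, 0.0]
ft_force: [-3.4, -2.5, 13.3]
opening: 0.091
```

Emit:
{"fn": "play_rows", "kwargs": {"increments": [[[0,0,0],1.5],[[0,0,0],1.5],[[0,0,0],1.5],[[0,0,0],1.5],[[0,0,0],0]]}}

```text
time: 14.28
tool_pos: [0.5273, 0.1454, 0.0955]
ee_rot: [0.0, 0.71, -0.704, 0.001]
ft_force: [-3.2, -2.5, 13.4]
opening: 0.094
```

Emit:
{"fn": "play_rows", "kwargs": {"increments": [[[0,0,0],1.5],[[0,0,0],1.5],[[0,0,0],1.5],[[0,0,0],1.5],[[0,0,0],0]]}}

```text
time: 14.7
tool_pos: [0.5275, 0.1454, 0.0955]
ee_rot: [0.0, -0.672, 0.74, -0.001]
ft_force: [-2.9, -3.3, 13.2]
opening: 0.094
```

```bash
python3 st.py
```

```text
14.7 [0.5275 0.1454 0.0955] [ 0.234  0.735 -0.927  2.075  0.87   0.781  1.801] [-2.9 -3.3 13.2] [-0.6   0.79 -0.04] 0.0942111597494512
[[-0.0963, -0.9954, 0.001], [-0.9954, 0.0963, -0.0007], [0.0006, -0.0011, -1.0]] y az 174.47374045480598
```

Emit:
{"fn": "play_rows", "kwargs": {"increments": [[[0,0,0],1.5],[[0,0,0],1.5],[[0,0,0],1.5],[[0,0,0],1.5],[[0,0,0],0]]}}

```text
time: 15.12
tool_pos: [0.5277, 0.1454, 0.0955]
ee_rot: [0.0, -0.632, 0.775, -0.001]
ft_force: [-2.3, -2.3, 12.7]
opening: 0.092
```

Emit:
{"fn": "play_rows", "kwargs": {"increments": [[[0,0,0],1.5],[[0,0,0],1.5],[[0,0,0],1.5],[[0,0,0],1.5],[[0,0,0],0]]}}

```text
time: 15.53
tool_pos: [0.5279, 0.1453, 0.0955]
ee_rot: [0.0, -0.591, 0.807, -0.001]
ft_force: [-3.2, -3.4, 12.4]
opening: 0.093
```

Emit:
{"fn": "play_rows", "kwargs": {"increments": [[[0,0,0],1.5],[[0,0,0],1.5],[[0,0,0],1.5],[[0,0,0],1.5],[[0,0,0],0]]}}

```text
time: 15.95
tool_pos: [0.528, 0.1453, 0.0956]
ee_rot: [0.0, -0.548, 0.836, -0.001]
ft_force: [-2.1, -2.9, 13.0]
opening: 0.093
```

```bash
python3 st.py
```

```text
15.95 [0.528  0.1453 0.0956] [ 0.192  0.705 -0.851  2.077  0.818  0.733  1.538] [-2.1 -2.9 13. ] [-0.67  0.4   0.05] 0.09328219216071874
[[-0.3994, -0.9168, 0.0017], [-0.9168, 0.3994, -0.0008], [0.0001, -0.0019, -1.0]] y az 156.45958696958158
```

Emit:
{"fn": "play_rows", "kwargs": {"increments": [[[0,0,0],1.5],[[0,0,0],1.5],[[0,0,0],1.5],[[0,0,0],1.5],[[0,0,0],0]]}}

```text
time: 16.37
tool_pos: [0.5281, 0.1452, 0.0956]
ee_rot: [0.001, -0.503, 0.864, -0.001]
ft_force: [-1.7, -2.7, 12.1]
opening: 0.09
```

Emit:
{"fn": "play_rows", "kwargs": {"increments": [[[0,0,0],1.5],[[0,0,0],1.5],[[0,0,0],1.5],[[0,0,0],1.5],[[0,0,0],0]]}}

```text
time: 16.78
tool_pos: [0.5283, 0.1451, 0.0956]
ee_rot: [0.001, -0.458, 0.889, -0.001]
ft_force: [-1.0, -2.7, 11.6]
opening: 0.096
```

Emit:
{"fn": "play_rows", "kwargs": {"increments": [[[0,0,0],1.5],[[0,0,0],1.5],[[0,0,0],0]]}}

```text
time: 17.03
tool_pos: [0.5283, 0.1451, 0.0956]
ee_rot: [0.001, -0.434, 0.901, -0.001]
ft_force: [-0.3, -3.6, 11.8]
opening: 0.091
```

```bash
python3 st.py
```

```text
17.0333 [0.5283 0.1451 0.0956] [ 0.153  0.681 -0.784  2.079  0.771  0.696  1.323] [-0.3 -3.6 11.8] [-0.85  0.14  0.03] 0.09120692007094713
[[-0.6232, -0.782, 0.0021], [-0.782, 0.6232, -0.001], [-0.0005, -0.0022, -1.0]] y az 141.44790485531703
```

Emit:
{"fn": "play_rows", "kwargs": {"increments": [[[0,0,0],-4],[[0,0,0],-4],[[0,0,0],-4],[[0,0,0],-4],[[0,0,0],-4],[[0,0,0],-4],[[0,0,0],-4],[[0,0,0],-4],[[0,0,0],-4],[[0,0,0],-4],[[0,0,0],-2],[[0,0,0],0]]}}

```text
time: 18.03
tool_pos: [0.5272, 0.1453, 0.0953]
ee_rot: [0.0, 0.729, -0.684, 0.0]
ft_force: [-2.9, -2.7, 13.6]
opening: 0.091
```

Emit:
{"fn": "play_rows", "kwargs": {"increments": [[[0,0,0],-1.5],[[0,0,0],-1.5],[[0,0,0],-1.5],[[0,0,0],-1.5],[[0,0,0],0]]}}

```text
time: 18.45
tool_pos: [0.527, 0.1453, 0.095]
ee_rot: [0.0, 0.764, -0.645, 0.0]
ft_force: [-3.1, -2.6, 8.1]
opening: 0.091
```

Emit:
{"fn": "play_rows", "kwargs": {"increments": [[[0,0,0],-1.5],[[0,0,0],-1.5],[[0,0,0],-1.5],[[0,0,0],-1.5],[[0,0,0],0]]}}

```text
time: 18.87
tool_pos: [0.5269, 0.1453, 0.0948]
ee_rot: [0.0, 0.797, -0.604, -0.0]
ft_force: [-3.1, -1.4, 6.4]
opening: 0.092
```

```bash
python3 st.py
```

```text
18.8667 [0.5269 0.1453 0.0948] [ 0.279  0.776 -1.013  2.073  0.925  0.839  2.115] [-3.1 -1.4  6.4] [-0.4   0.81  0.04] 0.09200607336399362
[[0.2698, -0.9629, -0.0006], [-0.9629, -0.2698, -0.0004], [0.0003, 0.0007, -1.0]] y az -164.34504031083674
```

The force dropped from 13.6 to 6.4 N, so the foot has fallen into the slot at about -0.3 rad. I'll push in gently and check for a smooth spring rise.

Emit:
{"fn": "play_rows", "kwargs": {"increments": [[[0,0,1],0],[[0,0,1],0],[[0,0,0],0]]}}

```text
time: 19.12
tool_pos: [0.5269, 0.1453, 0.0928]
ee_rot: [0.0, 0.796, -0.605, -0.0]
ft_force: [-3.3, -1.5, 7.7]
opening: 0.096
```

Emit:
{"fn": "play_rows", "kwargs": {"increments": [[[0,0,1],0],[[0,0,1],0],[[0,0,0],0]]}}

```text
time: 19.37
tool_pos: [0.5269, 0.1453, 0.0909]
ee_rot: [0.0, 0.796, -0.605, 0.0]
ft_force: [-3.8, -2.3, 9.7]
opening: 0.091
```

```bash
python3 st.py
```

```text
19.3667 [0.5269 0.1453 0.0909] [ 0.275  0.78  -1.007  2.076  0.933  0.834  2.107] [-3.8 -2.3  9.7] [-0.54  0.85 -0.04] 0.09057875336758552
[[0.2683, -0.9633, -0.0004], [-0.9633, -0.2683, -0.0007], [0.0005, 0.0006, -1.0]] y az -164.43426996649075
```

Emit:
{"fn": "play_rows", "kwargs": {"increments": [[[0,0,1],0],[[0,0,1],0],[[0,0,0],0]]}}

```text
time: 19.62
tool_pos: [0.5269, 0.1453, 0.089]
ee_rot: [0.0, 0.796, -0.605, 0.0]
ft_force: [-3.4, -2.9, 10.1]
opening: 0.091
```

Emit:
{"fn": "play_rows", "kwargs": {"increments": [[[0,0,1],0],[[0,0,1],0],[[0,0,0],0]]}}

```text
time: 19.87
tool_pos: [0.5269, 0.1453, 0.0871]
ee_rot: [0.0, 0.796, -0.605, 0.0]
ft_force: [-3.2, -3.2, 11.6]
opening: 0.092
```

Emit:
{"fn": "play_rows", "kwargs": {"increments": [[[0,0,1],0],[[0,0,0.7],0],[[0,0,0],0],[[0,0,0],0]]}}

```text
time: 20.2
tool_pos: [0.5269, 0.1453, 0.0856]
ee_rot: [0.0, 0.796, -0.605, 0.0]
ft_force: [-4.5, -1.7, 13.6]
opening: 0.095
```

```bash
python3 st.py
```

```text
20.2 [0.5269 0.1453 0.0856] [ 0.27   0.786 -0.999  2.079  0.945  0.826  2.097] [-4.5 -1.7 13.6] [-0.71  1.09  0.03] 0.09507076759166137
[[0.2684, -0.9633, -0.0], [-0.9633, -0.2684, -0.001], [0.0009, 0.0003, -1.0]] y az -164.43080535194946
```

Emit:
{"fn": "play_rows", "kwargs": {"increments": [[[0,0,0.8],0],[[0,0,0.8],0],[[0,0,0],0],[[0,0,0],0]]}}

```text
time: 20.53
tool_pos: [0.5269, 0.1453, 0.0841]
ee_rot: [0.0, 0.796, -0.605, 0.0]
ft_force: [-5.1, -2.9, 15.3]
opening: 0.092
```

Emit:
{"fn": "play_rows", "kwargs": {"increments": [[[0,0,0.5],0],[[0,0,0],0],[[0,0,0],0]]}}

```text
time: 20.78
tool_pos: [0.5269, 0.1453, 0.0836]
ee_rot: [0.0, 0.796, -0.605, 0.0]
ft_force: [-4.9, -3.5, 15.3]
opening: 0.092
```

Emit:
{"fn": "play_rows", "kwargs": {"increments": [[[0,0,0],2],[[0,0,0],3],[[0,0,0],3],[[0,0,0],3],[[0,0,0],0]]}}

```text
time: 21.2
tool_pos: [0.5272, 0.1454, 0.0838]
ee_rot: [0.0, 0.734, -0.68, 0.001]
ft_force: [-4.2, -3.0, 15.6]
opening: 0.094
```

```bash
python3 st.py
```

```text
21.2 [0.5272 0.1454 0.0838] [ 0.245  0.768 -0.953  2.082  0.922  0.793  1.925] [-4.2 -3.  15.6] [-0.72  1.05  0.02] 0.09431169230998374
[[0.0764, -0.9971, 0.0008], [-0.9971, -0.0764, -0.001], [0.001, -0.0007, -1.0]] y az -175.61989500497418
```

Emit:
{"fn": "play_rows", "kwargs": {"increments": [[[0,0,0],4],[[0,0,0],4],[[0,0,0],4],[[0,0,0],4],[[0,0,0],4],[[0,0,0],4],[[0,0,0],4],[[0,0,0],4],[[0,0,0],0]]}}

```text
time: 21.95
tool_pos: [0.5281, 0.1452, 0.084]
ee_rot: [0.001, -0.517, 0.856, -0.001]
ft_force: [-2.0, -2.7, 15.0]
opening: 0.093
```

```bash
python3 st.py
```

```text
21.95 [0.5281 0.1452 0.084 ] [ 0.172  0.715 -0.821  2.085  0.834  0.707  1.452] [-2.  -2.7 15. ] [-0.78  0.42 -0.01] 0.09342797869319436
[[-0.4648, -0.8854, 0.0021], [-0.8854, 0.4648, -0.0011], [0.0, -0.0024, -1.0]] y az 152.30386594767393
```

Emit:
{"fn": "play_rows", "kwargs": {"increments": [[[0,0,0],4],[[0,0,0],4],[[0,0,0.2],4],[[0,0,0],4],[[0,0,0],4],[[0,0,0],4],[[0,0,0],4],[[0,0,0],4],[[0,0,0],4],[[0,0,0],4],[[0,0,0],0]]}}

```text
time: 22.87
tool_pos: [0.5288, 0.1445, 0.0839]
ee_rot: [0.001, -0.193, 0.981, -0.001]
ft_force: [0.0, -5.5, 14.2]
opening: 0.095
```

```bash
python3 st.py
```

```text
22.8667 [0.5288 0.1445 0.0839] [ 0.063  0.659 -0.64   2.091  0.697  0.611  0.89 ] [ 0.  -5.5 14.2] [-1.3  -0.15 -0.05] 0.0948169449927585
[[-0.9254, -0.3789, 0.0029], [-0.3789, 0.9254, -0.0019], [-0.002, -0.0028, -1.0]] y az 112.26787161993913
```

Emit:
{"fn": "play_rows", "kwargs": {"increments": [[[0,0,0],2],[[0,0,0],2],[[0,0,0],0]]}}

```text
time: 23.12
tool_pos: [0.5288, 0.1443, 0.0838]
ee_rot: [0.001, -0.16, 0.987, -0.001]
ft_force: [-0.2, -5.9, 15.1]
opening: 0.095
```

```bash
python3 st.py
```

```text
23.1167 [0.5288 0.1443 0.0838] [ 0.052  0.654 -0.622  2.092  0.682  0.603  0.837] [-0.2 -5.9 15.1] [-1.38 -0.26 -0.02] 0.09474988341004006
[[-0.949, -0.3154, 0.0028], [-0.3154, 0.949, -0.0019], [-0.0021, -0.0027, -1.0]] y az 108.3827466476896
```

Emit:
{"fn": "play_rows", "kwargs": {"increments": [[[0,0,0],1.5],[[0,0,0],1],[[0,0,0],0]]}}

```text
time: 23.37
tool_pos: [0.5288, 0.1443, 0.0838]
ee_rot: [0.001, -0.139, 0.99, -0.001]
ft_force: [1.4, -5.4, 15.8]
opening: 0.092
```

```bash
python3 st.py
```

```text
23.3667 [0.5288 0.1443 0.0838] [ 0.044  0.652 -0.61   2.092  0.672  0.597  0.804] [ 1.4 -5.4 15.8] [-1.39 -0.2   0.05] 0.0917709712688951
[[-0.9615, -0.2746, 0.0027], [-0.2746, 0.9615, -0.0019], [-0.0021, -0.0026, -1.0]] y az 105.94019252959437
```

Emit:
{"fn": "play_rows", "kwargs": {"increments": [[[0,0,0],1.5],[[0,0,0],1],[[0,0,0],0]]}}

```text
time: 23.62
tool_pos: [0.5289, 0.1442, 0.0838]
ee_rot: [0.001, -0.117, 0.993, -0.001]
ft_force: [1.0, -6.8, 15.2]
opening: 0.095
```

```bash
python3 st.py
```

```text
23.6167 [0.5289 0.1442 0.0838] [ 0.037  0.649 -0.599  2.093  0.662  0.592  0.771] [ 1.  -6.8 15.2] [-1.44 -0.21  0.01] 0.09494348434680501
[[-0.9726, -0.2324, 0.0028], [-0.2324, 0.9726, -0.002], [-0.0023, -0.0026, -1.0]] y az 103.43625275512326
```

Emit:
{"fn": "play_rows", "kwargs": {"increments": [[[0,0,0],1],[[0,0,0],0.5],[[0,0,0],0]]}}

```text
time: 23.87
tool_pos: [0.5289, 0.1442, 0.0838]
ee_rot: [0.001, -0.104, 0.995, -0.001]
ft_force: [0.7, -6.9, 14.3]
opening: 0.096
```

```bash
python3 st.py
```

```text
23.8667 [0.5289 0.1442 0.0838] [ 0.032  0.647 -0.592  2.093  0.656  0.589  0.751] [ 0.7 -6.9 14.3] [-1.48 -0.24 -0.  ] 0.09566198134131833
[[-0.9783, -0.2074, 0.0028], [-0.2074, 0.9783, -0.0019], [-0.0023, -0.0025, -1.0]] y az 101.96781479219544
```

Emit:
{"fn": "play_rows", "kwargs": {"increments": [[[0,0,0],0.8],[[0,0,0],0.7],[[0,0,0],0]]}}

```text
time: 24.12
tool_pos: [0.5289, 0.1441, 0.0838]
ee_rot: [0.001, -0.091, 0.996, -0.001]
ft_force: [0.7, -5.5, 14.9]
opening: 0.091
```

```bash
python3 st.py
```

```text
24.1167 [0.5289 0.1441 0.0838] [ 0.028  0.645 -0.584  2.093  0.65   0.586  0.731] [ 0.7 -5.5 14.9] [-1.53 -0.28  0.07] 0.09145096097501094
[[-0.9834, -0.1816, 0.0028], [-0.1816, 0.9834, -0.0021], [-0.0024, -0.0025, -1.0]] y az 100.4619405150173
```

Emit:
{"fn": "play_rows", "kwargs": {"increments": [[[0,0,0],0.8],[[0,0,0],0.7],[[0,0,0],0]]}}

```text
time: 24.37
tool_pos: [0.5289, 0.1441, 0.0838]
ee_rot: [0.001, -0.078, 0.997, -0.001]
ft_force: [1.9, -6.5, 14.6]
opening: 0.094
```

```bash
python3 st.py
```

```text
24.3667 [0.5289 0.1441 0.0838] [ 0.023  0.644 -0.577  2.093  0.644  0.583  0.711] [ 1.9 -6.5 14.6] [-1.56 -0.28  0.33] 0.09353123084744638
[[-0.9877, -0.1563, 0.0029], [-0.1563, 0.9877, -0.0021], [-0.0025, -0.0025, -1.0]] y az 98.98971061613385
```

The stop shows at 0.33 N m (az about 99.5°). I'll back off 2°, let the stud rise under control, and see whether the catch takes the load.

Emit:
{"fn": "play_rows", "kwargs": {"increments": [[[0,0,0],-1],[[0,0,0],-1],[[0,0,-1],0],[[0,0,-1],0],[[0,0,-1],0],[[0,0,0],0],[[0,0,0],0]]}}

```text
time: 24.95
tool_pos: [0.5289, 0.1441, 0.0866]
ee_rot: [0.001, -0.096, 0.995, -0.001]
ft_force: [1.0, -6.0, 12.9]
opening: 0.093
```

```bash
python3 st.py
```

```text
24.95 [0.5289 0.1441 0.0866] [ 0.033  0.642 -0.592  2.091  0.647  0.593  0.743] [ 1.  -6.  12.9] [-1.45 -0.36  0.01] 0.09251322529750648
[[-0.9816, -0.1908, 0.0026], [-0.1908, 0.9816, -0.0019], [-0.0022, -0.0023, -1.0]] y az 100.99680549405285
```

Emit:
{"fn": "play_rows", "kwargs": {"increments": [[[0,0,-1],0],[[0,0,-0.7],0],[[0,0,0],0],[[0,0,0],0]]}}

```text
time: 25.28
tool_pos: [0.5289, 0.1441, 0.0883]
ee_rot: [0.001, -0.096, 0.995, -0.001]
ft_force: [2.1, -6.0, 12.0]
opening: 0.093
```

```bash
python3 st.py
```

```text
25.2833 [0.5289 0.1441 0.0883] [ 0.035  0.64  -0.594  2.09   0.644  0.596  0.745] [ 2.1 -6.  12. ] [-1.39 -0.48  0.05] 0.09293271978344447
[[-0.9816, -0.1908, 0.0026], [-0.1908, 0.9816, -0.0018], [-0.0022, -0.0022, -1.0]] y az 100.99789709480221
```

Emit:
{"fn": "play_rows", "kwargs": {"increments": [[[0,0,-0.6],0],[[0,0,-0.4],0],[[0,0,0],0],[[0,0,0],0]]}}

```text
time: 25.62
tool_pos: [0.5288, 0.1441, 0.0885]
ee_rot: [0.001, -0.096, 0.995, -0.001]
ft_force: [4.6, -4.5, 1.6]
opening: 0.093
```

Emit:
{"fn": "play_rows", "kwargs": {"increments": [[[0,0,-0.6],0],[[0,0,-0.4],0],[[0,0,0],0],[[0,0,0],0]]}}

```text
time: 25.95
tool_pos: [0.5288, 0.1441, 0.0887]
ee_rot: [0.001, -0.096, 0.995, -0.001]
ft_force: [5.8, -2.8, -10.4]
opening: 0.092
```

The catch holds: the stud stays at the same height while the force went from 12 N pushing down to a 10 N pull. Releasing and retreating.

Emit:
{"fn": "play_rows", "kwargs": {"increments": [[[0,0,0.8],0],[[0,0,0],0],[[0,0,0],0],[[0,0,0],0],[[0,0,0],0],[[0,0,0],0]], "grip": 0}}

```text
time: 26.45
tool_pos: [0.5272, 0.1453, 0.0884]
ee_rot: [-0.0, -0.096, 0.995, -0.0]
ft_force: [-0.2, 0.3, 0.4]
opening: 0.469
```

Emit:
{"fn": "play_rows", "kwargs": {"increments": [[[0,0,-10],0],[[0,0,-25],0],[[0,0,-35],0],[[0,0,-40],0],[[0,0,-40],0],[[0,0,-40],0],[[0,0,-40],0],[[0,0,-40],0],[[0,0,0],0],[[0,0,0],0],[[0,0,0],0]]}}

```text
time: 27.37
tool_pos: [0.5268, 0.145, 0.3585]
ee_rot: [-0.0, -0.096, 0.995, -0.0]
ft_force: [0.5, -0.3, -0.7]
opening: 0.502
```

```bash
python3 st.py
python3 - <<'E'
from h import *
im,d,p=cam("side");b=im[150:290,230:390]
save("s4.png",cv2.resize(b,None,fx=4.2,fy=4.2,interpolation=cv2.INTER_CUBIC))
W=pts(d,p);I=im.astype(int);R=I[...,0]-(I[...,1]+I[...,2])/2
m=(R>50)&(abs(W[...,0]-.53)<.04)&(abs(W[...,1]-.145)<.04)&(W[...,2]>.085)
print(len(W[m]),W[m].mean(0),np.percentile(W[m],[3,97],axis=0))
hh=cv2.cvtColor(im,cv2.COLOR_RGB2HSV)
roi=(abs(W[...,0]-.575)<.075)&(abs(W[...,1]-.14)<.06)&(hh[...,1]<40)&(hh[...,2]>150)&(W[...,2]<.09)
Q=W[roi];c=Q.mean(0);n=np.linalg.svd(Q-c)[2][2];print(len(Q),n*np.sign(n[2]),c)
E
```

```text
27.3667 [0.5268 0.145  0.3585] [ 0.255  0.341 -0.84   1.795  0.279  1.13   1.086] [ 0.5 -0.3 -0.7] [ 0.06 -0.12  0.04] 0.5017342376031818
[[-0.9815, -0.1917, -0.0001], [-0.1917, 0.9815, -0.0007], [0.0003, -0.0007, -1.0]] y az 101.05101516477922
116 [0.52720704 0.14781515 0.10339244] [[0.51142373 0.14245209 0.08812652]
 [0.54250861 0.1525789  0.11496302]]
1364 [8.53134776e-04 1.45445762e-03 9.99998578e-01] [0.57991888 0.14574023 0.07510279]
```

View pics/s4.png

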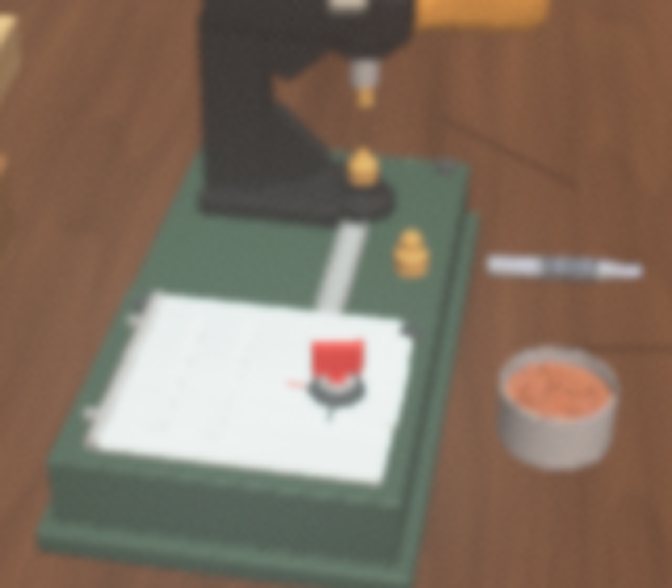

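The wing at crop (337,360) now stands across the cover, about a quarter turn on, and sits roughly 11 mm lower (top at 0.115 m, was 0.126 m). The cover is flat at 0.001 rad tilt. The die, tin and punch in view have not moved, and the gripper is clear, so I'm handing in.

```bash
python3 -c "
from station import env
print(env.hand_in())"
```

```text
the job is handed in; nothing more can be done
None
```

The cover is shut and locked with the wing stud, and I handed the job in at about 27 s of the 72 s allowed. The hand-in gave no verdict.

- **Cover:** I swung it down from about 0.59 rad until it sat firm on its seal. The force reached 31 N as it bottomed. The last depth fit shows it flat to about 0.001 rad.
- **Finding the slot:** I searched clockwise first, to about +0.6 rad, and found nothing. Going back the other way, the foot dropped through at roughly -0.25 rad, with the push falling from 13.6 to 6.4 N. The wrist force never passed about 16 N while the foot was being pressed, so it stayed well under the 45 N limit.
- **Locking:** I pushed the stud in about 14 mm and turned it clockwise. The stop showed at 0.33 N m, below the 0.6 N m limit, and I backed off 2°. Letting the stud rise, it caught, and held against a 10 N pull.
- **Last look:** The wing stands across the cover and sits about 11 mm lower than at the start. That is near the top of the 8.2–11.5 mm band. The tool height suggests 10–11 mm, so the exact depth is only known to within a millimetre or so.
- **Bystanders:** The spare die, the tin and the punch in front of the plinth have not moved. The last, the hammer and the other punch were outside that final crop, so I did not re-check them, but the arm never came near them at low height.

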